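Run the bench slides and reject the one that binds

ROBOT

A 6-joint arm with a two-finger parallel gripper is mounted at the origin on the work surface. World frame = base frame: x ahead of the robot, y to its left, z up, the work surface at z = 0. Lengths are in mm, angles in degrees, forces in N, time in s.
With the tool pointing down it reaches from about 300 to 850 mm from the base axis. Payload 4.2 kg.
Tool frame: the origin (TCP) lies at the very end of the fingers, on their centre line; the grasp point (between the pads) lies 19 mm behind it; z points along the fingers, y is the line along which they close (so a half turn about z gives the same grasp; the last joint's range is limited). The gripper opens to 91 mm and grips with 3 to 60 N. Pads are 32 mm wide; open, the fingers measure 118 mm over their backs; the gripper's body (76 mm by 178 mm) begins 60 mm behind the grasp point.
Start: joints at [70.245, 18.312, 89.639, -0, 72.044, -1.146], TCP at [183.497, 544.954, 184.976] pointing down, gripper open.
Joint ranges: [-177.97, 177.97], [-48.28, 115.42], [12.27, 149.76], [-77.06, 257.06], [2.81, 150.46], [-146.56, 146.56]. Speed limits (degrees/s): [147.25, 147.25, 180, 180, 180, 180].

INTERFACE

Orientations are given as [roll, pitch, yaw] about the fixed x, y, z axes, in that order (R = Rz(yaw) Ry(pitch) Rx(roll)).
In Python, from workcell import env gives the robot as it stands.
- The arm moves only by the shell command python3 -m pendant 'ROWS' [FORCE]. ROWS is a JSON object of lists of equal length, an entry for each row: "translation": the shift along the tool's x, y, z in mm, a list of three; "roll": the turn about the tool's z in rad; "hand": the closure in counts, from 0 (fully open) to 255 (shut). In form: {"translation": [[dx, dy, dz], ...], "roll": [roll, ...], "hand": [hand, ...]}. A call has exactly 8 rows; each row shifts and turns the commanded pose from where the row before left it, along the tool's axes as they then stand; what a row does not reach is not made up. A row lasts 1/12 s, in which the tool goes at most 41.7 mm and 7.16 degrees, less where a joint would pass 70% of its speed; a pose out of reach is approached as far as the arm can. A call with a gripper value outside its range is refused whole. The fingers move at their own pace and stop on an object; FORCE is the grip in N (left out, the last holds). Time passes only in rows, so rows that do not move let the fingers close, or fill a call up. It gives the time, the measured TCP pose, the force, the opening and the grip force at its end, in the units of the state.
- env.state(): the state, without advancing time (a new reading comes with each control period).
- env.grab_frame(name): name is "scene" or "top"; returns a dict with "frame" (400x640x3 uint8, red, green, blue), "z_map" (400x640 float32, mm along the optical axis (not along the pixel's ray), 0 where there is no reading), "fx", "fy", "cx", "cy" (pixels), "dist" ([k1, k2, p1, p2, k3] as OpenCV has them; the pictures are not rectified), "pose" (4x4, takes a point from camera to world coordinates). Camera axes: x right, y down, z forward; pixel columns grow to the right and rows downward; lengths in mm; the calibration is good to about 2 mm. A picture is of the moment at which its call begins.
- env.job_done(): hands the job in; it is judged then, once.
Trained networks look in a picture, given as the dict that the camera call returned (one of the last four; its "shot" number tells which), for a name from the list of things; names that differ only in an ending like _2 or _b are one class to them, and where a whole thing is asked for, a point or a joint stands for the part that bears it (a point fixed in the world has none). Each returns a list of dicts, best first, with "score" (0 to 1); they miss things now and then, are a little off and sometimes report something else, mostly with a low value. They report only what shows in the picture. A call takes as long as a camera call. They do not tell look-alikes from the thing itself.
- env.recognise(picture, label): "rect" ([centre column, centre row, width, height] in pixels, round what is visible of it).
- env.regions_of(picture, label): "pixels" (400x640 bool, what is visible of it) and "rect" ([centre column, centre row, width, height] in pixels, round what is visible of it).
The state is a dict: "time_s": time; "qpos": joint angles; "qvel": joint speeds; "effort": joint torques, N m; "ee_pos": TCP position; "ee_rot": TCP orientation; "force": force on the tool from outside, world axes, zero at the start; "torque": the same for the moment, N m; "gripper_width": finger opening in mm; "gripper_force": force on a finger pad.
Only numpy, scipy, OpenCV 4.12 (cv2) and the standard library are available. Lean on these libraries where they do the work, as an engineer would, in place of code of your own. Each camera call takes 0.05 s, during which the arm holds its last target. There are 200 camera calls.

TASK

Three small metal slides stand in the test board, and one of them binds. First push the thumb peg of every slide away from the robot as far as it will go, without forcing it, and leave all three there; then draw the one that stopped short fully back home in its nest, lift that unit out and set it down gently, flat and upright with its slide still home, in the middle of the reject tray. Leave the two sound units in their nests with their slides fully out, and do not disturb the other things on the bench.

Things in the scene. Friction and masses are not known exactly. Their poses are not given: they have to be found in the camera images.
- mid_a (a point): centre (half-way up) of an aluminium slide unit's body, 110 mm long (x), 46 wide (y), 30 tall, about 0.5 kg. It stands loose in one of the test board's nests, on the board's top face, its x along the board's x, with 1.5 mm of play. Within 35 mm of its middle its sides are free: it can be gripped across the 46 mm from above and lifted out. The three units look alike.
- peg_a (a point): middle of the round upright thumb peg (14 mm across, 22 tall) on the slide of unit_a. It stands on a steel plate 36 mm long, 40 wide, that slides on top of the unit. This point is 11 mm above the plate, 11 below the peg's top, 34.5 above the unit's centre; home, it is 28 mm towards the unit's -x from its centre, fully out 28 mm towards +x. Push it with shut fingertips or pinch it.
- slide_a (a joint): travel in m of the slide with peg_a: 0 = home (end near the robot), 0.056 = fully out (away from the robot). It starts within 12 mm of home and stays where it is left. A sound slide runs all the way at 2 to 6 N, some stiffer than others; the one that binds runs as easily at first, then stops dead a little short of half-way. 15 N is enough to tell.
- unit_a: the unit of mid_a: origin at the centre of its underside, same axes. Forcing its slide with more than 60 N, or dropping it from more than 10 mm, spoils it.
- mid_b (a point): centre (half-way up) of an aluminium slide unit's body, 110 mm long (x), 46 wide (y), 30 tall, about 0.5 kg. It stands loose in one of the test board's nests, on the board's top face, its x along the board's x, with 1.5 mm of play. Within 35 mm of its middle its sides are free: it can be gripped across the 46 mm from above and lifted out. The three units look alike.
- peg_b (a point): middle of the round upright thumb peg (14 mm across, 22 tall) on the slide of unit_b. It stands on a steel plate 36 mm long, 40 wide, that slides on top of the unit. This point is 11 mm above the plate, 11 below the peg's top, 34.5 above the unit's centre; home, it is 28 mm towards the unit's -x from its centre, fully out 28 mm towards +x. Push it with shut fingertips or pinch it.
- slide_b (a joint): travel in m of the slide with peg_b: 0 = home (end near the robot), 0.056 = fully out (away from the robot). It starts within 12 mm of home and stays where it is left. A sound slide runs all the way at 2 to 6 N, some stiffer than others; the one that binds runs as easily at first, then stops dead a little short of half-way. 15 N is enough to tell.
- unit_b: the unit of mid_b: origin at the centre of its underside, same axes. Forcing its slide with more than 60 N, or dropping it from more than 10 mm, spoils it.
- mid_c (a point): centre (half-way up) of an aluminium slide unit's body, 110 mm long (x), 46 wide (y), 30 tall, about 0.5 kg. It stands loose in one of the test board's nests, on the board's top face, its x along the board's x, with 1.5 mm of play. Within 35 mm of its middle its sides are free: it can be gripped across the 46 mm from above and lifted out. The three units look alike.
- peg_c (a point): middle of the round upright thumb peg (14 mm across, 22 tall) on the slide of unit_c. It stands on a steel plate 36 mm long, 40 wide, that slides on top of the unit. This point is 11 mm above the plate, 11 below the peg's top, 34.5 above the unit's centre; home, it is 28 mm towards the unit's -x from its centre, fully out 28 mm towards +x. Push it with shut fingertips or pinch it.
- slide_c (a joint): travel in m of the slide with peg_c: 0 = home (end near the robot), 0.056 = fully out (away from the robot). It starts within 12 mm of home and stays where it is left. A sound slide runs all the way at 2 to 6 N, some stiffer than others; the one that binds runs as easily at first, then stops dead a little short of half-way. 15 N is enough to tell.
- unit_c: the unit of mid_c: origin at the centre of its underside, same axes. Forcing its slide with more than 60 N, or dropping it from more than 10 mm, spoils it.
- board: plywood test board 180 mm (x) x 310 mm (y), 6 mm thick, fixed; origin at the centre of its underside; x points away from the robot. Three nests, centred at x = 0 and y = -95, 0, 95 mm; each has wooden end stops 56.5 mm from its centre, 12 mm above the board's top, and four low corner guides 10 mm above it. Neighbouring units are 49 mm apart.
- stops: the six wooden end stops of the test board's nests, fixed to it, each 12 mm thick (x), 40 mm wide, 12 mm tall; same origin and axes as the board. They take the push on a slide.
- tray: reject tray: grey open tray 200 mm (x) x 150 mm (y), 30 mm tall, walls and floor 4 mm thick, fixed to the bench at the robot's left; origin at the centre of its underside. A small brass disc lies in its far left corner (about x = 76, y = 48 mm); the middle is free.
- nut: small brass thumb nut, 18 mm across, 12 mm tall, lying on the test board between two nests, near the board's far edge. Leave it alone. Origin: centre of its underside.
- disc: brass disc, 26 mm across, 8 mm thick, already lying in a far corner of the reject tray. Leave it alone. Origin: centre of its underside.
- mug: white mug, 72 mm across, 80 mm tall, beyond the board. Leave it alone. Origin: centre of its underside.
- tape: grey tape roll, 90 mm across, 35 mm tall, lying flat beyond the board. Leave it alone. Origin: centre of its underside.
- block: dark steel bench block 90 x 60 x 20 mm, to the right of the board. Leave it alone. Origin: centre of its underside.
- pliers: blue-handled pliers, 160 mm long, 12 mm tall, lying near the robot. Leave them alone. Origin: centre of its underside.
- oil: white oil bottle, 40 mm across, 90 mm tall, beyond the board. Leave it alone. Origin: centre of its underside.
Things that resemble listed ones, but are neither listed nor needed, are in the scene too. What is shaped like the tray but blue is not meant.

How it is judged (in metres and radians):
On the way, in this order (a step that is already met when the one before it is completed fails the run):
1. all three slides have been pushed out as far as they go, in their nests: two fully out (over 52 mm), the third past 17 mm (((value of joint slide_a above 0.017 m and value of joint each of slide_b, slide_c above 0.052 m and distance of each of mid_a, mid_b, mid_c from where it was at the start of the episode below 0.01 m) or (value of joint slide_b above 0.017 m and value of joint each of slide_a, slide_c above 0.052 m and distance of each of mid_a, mid_b, mid_c from where it was at the start of the episode below 0.01 m) or (value of joint slide_c above 0.017 m and value of joint each of slide_a, slide_b above 0.052 m and distance of each of mid_a, mid_b, mid_c from where it was at the start of the episode below 0.01 m))), for 0.2 s.
2. the slide that stopped short is back home (within 4 mm) with its unit still in its nest, the other two fully out (((value of joint slide_a below 0.004 m and value of joint each of slide_b, slide_c above 0.052 m and distance of each of mid_a, mid_b, mid_c from where it was at the start of the episode below 0.01 m) or (value of joint slide_b below 0.004 m and value of joint each of slide_a, slide_c above 0.052 m and distance of each of mid_a, mid_b, mid_c from where it was at the start of the episode below 0.01 m) or (value of joint slide_c below 0.004 m and value of joint each of slide_a, slide_b above 0.052 m and distance of each of mid_a, mid_b, mid_c from where it was at the start of the episode below 0.01 m))), for 0.1 s.
At the end, for the whole second after the job is handed in: The unit that binds rests flat (within 0.12 rad) on the floor of the reject tray, its centre within 75 mm (x) and 60 mm (y) of the tray's centre, its slide home (within 4 mm); the two other units are within 10 mm of where they stood in their nests, with their slides more than 52 mm out (((value of joint slide_a below 0.004 m and x of mid_a in the frame of tray between -0.075 and 0.075 m and y of mid_a in the frame of tray between -0.06 and 0.06 m and z of mid_a in the frame of tray between 0.012 and 0.026 m and angle between mid_a's own z axis and vertical below 0.12 rad and linear speed of unit_a below 0.02 m/s and value of joint each of slide_b, slide_c above 0.052 m and distance of each of mid_b, mid_c from where it was at the start of the episode below 0.01 m) or (value of joint slide_b below 0.004 m and x of mid_b in the frame of tray between -0.075 and 0.075 m and y of mid_b in the frame of tray between -0.06 and 0.06 m and z of mid_b in the frame of tray between 0.012 and 0.026 m and angle between mid_b's own z axis and vertical below 0.12 rad and linear speed of unit_b below 0.02 m/s and value of joint each of slide_a, slide_c above 0.052 m and distance of each of mid_a, mid_c from where it was at the start of the episode below 0.01 m) or (value of joint slide_c below 0.004 m and x of mid_c in the frame of tray between -0.075 and 0.075 m and y of mid_c in the frame of tray between -0.06 and 0.06 m and z of mid_c in the frame of tray between 0.012 and 0.026 m and angle between mid_c's own z axis and vertical below 0.12 rad and linear speed of unit_c below 0.02 m/s and value of joint each of slide_a, slide_b above 0.052 m and distance of each of mid_a, mid_b from where it was at the start of the episode below 0.01 m))); the robot touches nothing.
It fails at once if one of the other things on the bench is disturbed (moved more than 25 mm) (distance of any of nut, disc, mug, tape, block, pliers, oil from where it was at the start of the episode above 0.025 m).
It fails at once if a slide is forced: its unit is pushed against its nest's end stops with more than 60 N (contact force between any of unit_a, unit_b, unit_c and stops above 60 N).
It fails at once if the rejected unit is dropped into the tray: it moves faster than 0.45 m/s within about 15 mm of the tray's floor ((x of mid_a in the frame of tray between -0.09 and 0.09 m and y of mid_a in the frame of tray between -0.07 and 0.07 m and z of mid_a in the frame of tray below 0.034 m and linear speed of unit_a above 0.45 m/s) or (x of mid_b in the frame of tray between -0.09 and 0.09 m and y of mid_b in the frame of tray between -0.07 and 0.07 m and z of mid_b in the frame of tray below 0.034 m and linear speed of unit_b above 0.45 m/s) or (x of mid_c in the frame of tray between -0.09 and 0.09 m and y of mid_c in the frame of tray between -0.07 and 0.07 m and z of mid_c in the frame of tray below 0.034 m and linear speed of unit_c above 0.45 m/s)).
It also fails if it takes over 64 s, if anything falls off the work surface, if the arm or the gripper's body presses on something with over 40 N, if the wrist force passes 120 N, or if a joint passes its speed limit or range.

## Working session

There is one attempt and no reset: what is moved stays moved. The work goes in short steps, Python scripts to look and compute and a shell command to move; the robot and the scene stay as the last step left them, time stands still between calls to the robot, and variables do not carry over. Pictures are saved under pics/ and viewed, at most 10 in all, crops included, and the job is handed in when it is done.

```bash
mkdir -p pics; ls; cat > h.py <<'E'
import numpy as np, cv2
from workcell import env
def K(p): return np.array([[p['fx'],0,p['cx']],[0,p['fy'],p['cy']],[0,0,1.]])
def cloud(p):
    z=p['z_map']; v,u=np.mgrid[:400,:640]
    n=cv2.undistortPoints(np.stack([u.ravel(),v.ravel()],1).astype(np.float64)[:,None],K(p),np.array(p['dist'],float))[:,0]
    c=np.column_stack([n*z.ravel()[:,None],z.ravel()])
    T=np.array(p['pose']); w=(c@T[:3,:3].T+T[:3,3]).reshape(400,640,3); w[z==0]=np.nan
    return w
def save(p,f): cv2.imwrite(f,p['frame'][:,:,::-1])
E
python3 - <<'E'
from h import *
for n in ('top','scene'):
    p=env.grab_frame(n); save(p,f'pics/{n}0.png'); w=cloud(p); print(n,np.array(p['pose'])[:3,3])
    for l in ('mid_a','peg_a','board','tray','nut'):
        for r in env.regions_of(p,l):
            m=r['pixels']; q=w[m]; print(l,round(r['score'],2),np.round(r['rect']),np.round(np.nanmedian(q,0)),np.round(np.nanpercentile(q,[3,97],axis=0)).tolist())
s=env.state();print(s['ee_pos'],s['ee_rot'],s['force'],s['gripper_width'],s['time_s'])
E
```

```text
pics
top [ 416.2964137   -56.74914878 1093.53781771]
mid_a 0.84 [345. 205.  23.  34.] [ 510. -112.   37.] [[461.0, -137.0, 32.0], [561.0, -86.0, 64.0]]
mid_a 0.84 [377. 210.  24.  38.] [ 489. -203.   37.] [[437.0, -233.0, 20.0], [541.0, -175.0, 64.0]]
mid_a 0.73 [314. 197.  21.  38.] [536. -22.  37.] [[486.0, -50.0, 31.0], [586.0, 6.0, 65.0]]
peg_a 0.67 [375. 222.  16.  17.] [ 462. -197.   45.] [[445.0, -215.0, 41.0], [480.0, -180.0, 68.0]]
peg_a 0.56 [344. 213.  16.  14.] [ 489. -107.   44.] [[472.0, -128.0, 35.0], [507.0, -86.0, 68.0]]
peg_a 0.52 [311. 206.  14.  14.] [512. -18.  45.] [[497.0, -34.0, 42.0], [527.0, 0.0, 67.0]]
board 0.95 [341. 208. 109.  81.] [ 508. -106.    6.] [[411.0, -260.0, 2.0], [614.0, 35.0, 19.0]]
board 0.67 [342. 211.  12.  14.] [ 488. -106.   45.] [[472.0, -125.0, 41.0], [504.0, -89.0, 68.0]]
tray 0.75 [193. 310.  57.  74.] [206. 337.   4.] [[114.0, 258.0, -0.0], [304.0, 406.0, 30.0]]
tray 0.72 [215. 193.  54.  72.] [554. 268.   4.] [[460.0, 191.0, -0.0], [650.0, 341.0, 30.0]]
tray 0.67 [342. 212.  13.  11.] [ 488. -106.   45.] [[472.0, -123.0, 41.0], [50
[... 670 characters left out ...]
.  19.  14.] [ 492. -114.   45.] [[470.0, -132.0, 35.0], [508.0, -90.0, 66.0]]
tray 0.65 [303. 218.  17.  18.] [ 492. -115.   45.] [[474.0, -131.0, 39.0], [506.0, -92.0, 66.0]]
tray 0.61 [321.  98.  66.  49.] [207. 335.   6.] [[113.0, 253.0, 1.0], [310.0, 404.0, 31.0]]
tray 0.56 [393. 154.  77.  66.] [552. 267.   5.] [[455.0, 183.0, 1.0], [653.0, 340.0, 30.0]]
tray 0.49 [329. 324.  16.  19.] [ 730. -319.   61.] [[710.0, -331.0, 17.0], [744.0, -302.0, 93.0]]
nut 0.44 [335. 208.  36.  41.] [540. -32.  36.] [[481.0, -57.0, 9.0], [593.0, 1.0, 60.0]]
[183.48257569 544.96041145 184.99204039] [ 1.79993738e+02 -2.64921857e-03  1.61387514e+02] [ 0.34673153 -0.20355325 -0.01830287] 91.471993868684 0.6
```

View pictures.

```bash
python3 - <<'E'
from h import *
p=env.grab_frame('top'); w=cloud(p); np.save('w0.npy',w)
f=p['frame'][:,:,::-1]
cv2.imwrite('pics/crop0.png',cv2.resize(f[150:265,270:420],None,fx=5,fy=5,interpolation=cv2.INTER_CUBIC))
ok=(w[...,0]>380)&(w[...,0]<650)&(w[...,1]>-290)&(w[...,1]<70)
def rect(m):
    q=w[m][:,:2].astype(np.float32); r=cv2.minAreaRect(q); return np.round(r[0],1),np.round(r[1],1),round(r[2],1)
z=w[...,2]
from scipy import ndimage as nd
m=ok&(z>3); m=nd.binary_opening(m); l,n=nd.label(m)
for i in range(1,n+1):
    if (l==i).sum()>300: print('board',rect(l==i))
for lo,hi in ((33,39),(41,49),(58,75)):
    m=ok&(z>lo)&(z<hi); l,n=nd.label(m)
    for i in range(1,n+1):
        k=l==i
        if k.sum()>8: print(lo,k.sum(),rect(k),np.round(w[k].mean(0),1))
for x0,y0 in ((206,337),(554,268)):
    m=(abs(w[...,0]-x0)<125)&(abs(w[...,1]-y0)<110)&(z>20)&(z<40); print('tray',rect(m),p['frame'][m].mean(0).round())
E
```

```text
board (array([ 512.2, -114.4]), array([311.2, 183. ]), 75.4)
33 296 (array([550.8, -25.3]), array([45.4, 80.7]), 75.7) [558.1 -28.3  35.9]
33 283 (array([ 536.6, -119.7]), array([46.1, 61.1]), 75.1) [ 536.5 -119.3   36.1]
33 305 (array([ 510.2, -210.8]), array([45.6, 66.3]), 75.9) [ 510.6 -210.5   36.1]
33 66 (array([493. , -10.6]), array([46.4, 24.1]), 85.5) [490.6 -10.2  36.3]
33 67 (array([ 465.6, -101.3]), array([45. , 15.2]), 81.0) [ 466.  -101.4   35.9]
33 49 (array([ 441.9, -192.2]), array([44.8, 13.8]), 73.2) [ 441.6 -190.5   36.2]
41 138 (array([512. , -15.1]), array([39.5, 35.8]), 75.5) [511.8 -15.5  44.5]
41 146 (array([ 488.9, -107.1]), array([39.8, 35.2]), 75.3) [ 488.7 -106.9   44.6]
41 142 (array([ 461.9, -197.9]), array([39.6, 35.5]), 75.5) [ 462.4 -197.1   44.4]
58 21 (array([512.4, -15.2]), array([11.8, 11.4]), 0.2) [512.5 -15.2  66.3]
58 20 (array([ 488.2, -108. ]), array([11.3, 11.5]), 88.3) [ 488.8 -107.3   66.5]
58 20 (array([ 461.3, -197.6]), array([11.3, 11.3]), 89.5) [ 461.9 -198.1   65.9]
tray (array([210.5, 333.3]), array([152.3, 201.3]), 88.4) [37. 54. 96.]
tray (array([553.7, 265.7]), array([151.6, 201. ]), 85.0) [98. 84. 76.]
```

View pics/top0.png

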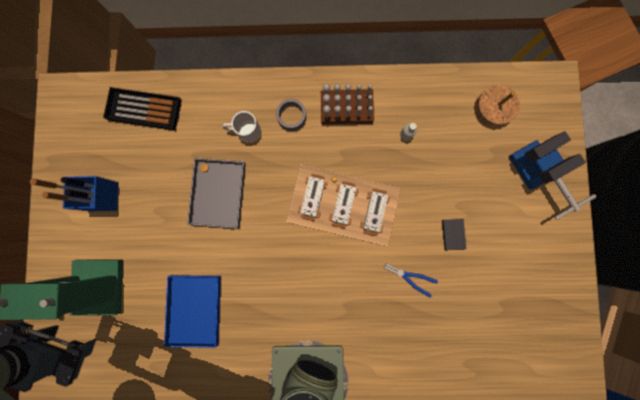

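View pics/crop0.png

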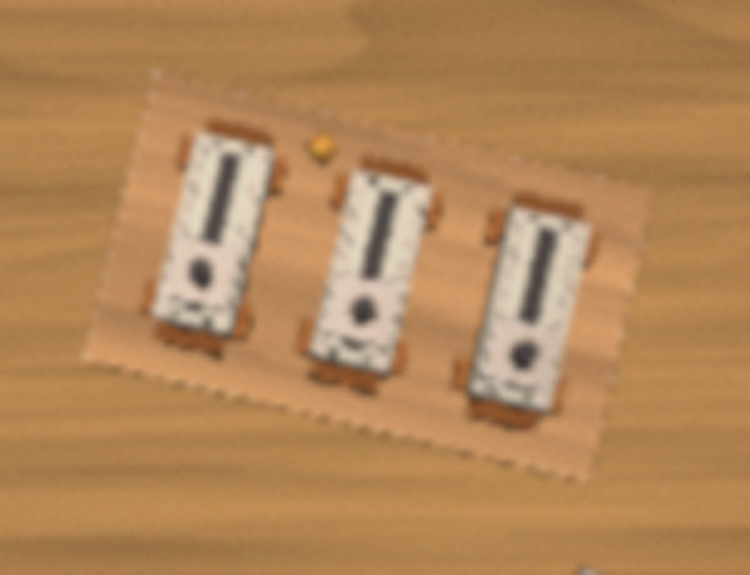

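The top picture shows the three units at (314,197), (345,205) and (377,210). The nut is at (334,180). The grey tray is at (216,194) and is the one wanted. The look-alike blue tray is at (193,310). The units look alike and all three get tested, so no choice is needed there. The crop shows all three pegs at their near ends. The board is at (512,-114) with yaw about -14.6°, which agrees with the given sizes.

```bash
cat >> h.py <<'E'
from scipy.spatial.transform import Rotation as Ro
B=np.array([512.2,-114.4]); A=np.radians(-14.55)
bx=np.array([np.cos(A),np.sin(A)]); by=np.array([-bx[1],bx[0]])
def go(nest,dx,z,yaw=165.45):   # dx along board x from nest centre
    t=np.append(B+by*95*nest+bx*dx,z); goto(t,yaw)
def goto(t,yaw):
    s=env.state(); R=Ro.from_euler('xyz',s['ee_rot'],degrees=True)
    print('shift',np.round(R.inv().apply(np.array(t)-s['ee_pos']),1),'roll',round(np.radians((s['ee_rot'][2]-yaw+180)%360-180),4))
def bd():
    s=env.state(); d=s['ee_pos'][:2]-B; print('t',s['time_s'],'board xy',np.round([d@bx,d@by],1),'z',round(s['ee_pos'][2],1),'Fx',np.round(s['force'][:2]@bx,1),'Fz',round(s['force'][2],1),'w',round(s['gripper_width'],1))
E
python3 -m pendant '{"translation":[[-18,-19,3],[-18,-19,3],[-18,-19,3],[-18,-19,3],[-18,-19,3],[-18,-19,3],[-18,-19,3],[-18,-19,3]],"roll":[-0.009,-0.009,-0.009,-0.009,-0.009,-0.009,-0.009,-0.009],"hand":[255,255,255,255,255,255,255,255]}' 30
python3 -c "
from h import *
bd(); go(1,-57,110)"
```

```text
time_s: 1.32
ee_pos: [277.7, 356.7, 161.0]
ee_rot: [180.0, 0.0, 165.6]
force: [0.4, 0.0, -0.4]
gripper_width: 40.9
gripper_force: 0.0
t 1.3167 board xy [-345.3  397.1] z 161.0 Fx 0.4 Fz -0.4 w 40.9
shift [-287.7 -302.7   50.9] roll 0.0019
```

```bash

python3 -m pendant '{"translation":[[-22,-23,3],[-22,-23,3],[-22,-23,3],[-22,-23,3],[-22,-23,3],[-22,-23,3],[-22,-23,3],[-22,-23,3]],"roll":[0,0,0,0,0,0,0,0],"hand":[255,255,255,255,255,255,255,255]}' >/dev/null
python3 -m pendant '{"translation":[[-19,-20,3],[-19,-20,3],[-19,-20,3],[-19,-20,3],[-19,-20,3],[-16,-16,3],[0,0,3],[0,0,0]],"roll":[0,0,0,0,0,0,0,0],"hand":[255,255,255,255,255,255,255,255]}'
python3 -c "
from h import *
bd(); go(1,-57,50)"
```

```text
time_s: 2.65
ee_pos: [480.0, -5.0, 115.3]
ee_rot: [180.0, -0.1, 165.4]
force: [-0.1, 0.2, 0.5]
gripper_width: 0.9
gripper_force: 0.0
t 2.65 board xy [-58.7  97.8] z 115.3 Fx -0.1 Fz 0.5 w 0.9
shift [-1.8 -2.8 65.3] roll -0.0012
```

```bash

python3 -m pendant '{"translation":[[0,-1,10],[0,-1,15],[0,-1,15],[0,0,15],[0,0,10],[0,0,0],[-4,0,0],[-4,0,0]],"roll":[0,0,0,0,0,0,0,0],"hand":[255,255,255,255,255,255,255,255]}' >/dev/null
python3 -c "
from h import *
bd()"
python3 -m pendant '{"translation":[[-1.5,0,0],[-1.5,0,0],[-1.5,0,0],[-1.5,0,0],[-1.5,0,0],[-1.5,0,0],[-1.5,0,0],[-1.5,0,0]],"roll":[0,0,0,0,0,0,0,0],"hand":[255,255,255,255,255,255,255,255]}' >/dev/null
python3 -c "
from h import *
bd()"
```

```text
t 3.3167 board xy [-50.1  96.2] z 51.8 Fx -0.9 Fz 0.7 w 0.4
t 3.9833 board xy [-38.5  95.5] z 50.9 Fx -0.2 Fz -0.3 w 0.2
```

```bash

python3 -m pendant '{"translation":[[-0.7,0,0],[-0.7,0,0],[-0.7,0,0],[-0.7,0,0],[-0.7,0,0],[-0.7,0,0],[-0.7,0,0],[-0.7,0,0]],"roll":[0,0,0,0,0,0,0,0],"hand":[255,255,255,255,255,255,255,255]}' >/dev/null
python3 - <<'E'
from h import *
bd()
p=env.grab_frame('scene'); save(p,'pics/s1.png')
cv2.imwrite('pics/s1c.png',cv2.resize(p['frame'][150:270,240:400,::-1],None,fx=5,fy=5,interpolation=cv2.INTER_CUBIC))
E
```

```text
t 4.65 board xy [-32.9  95.5] z 50.9 Fx 0.1 Fz 0.1 w 0.3
```

View pics/s1c.png

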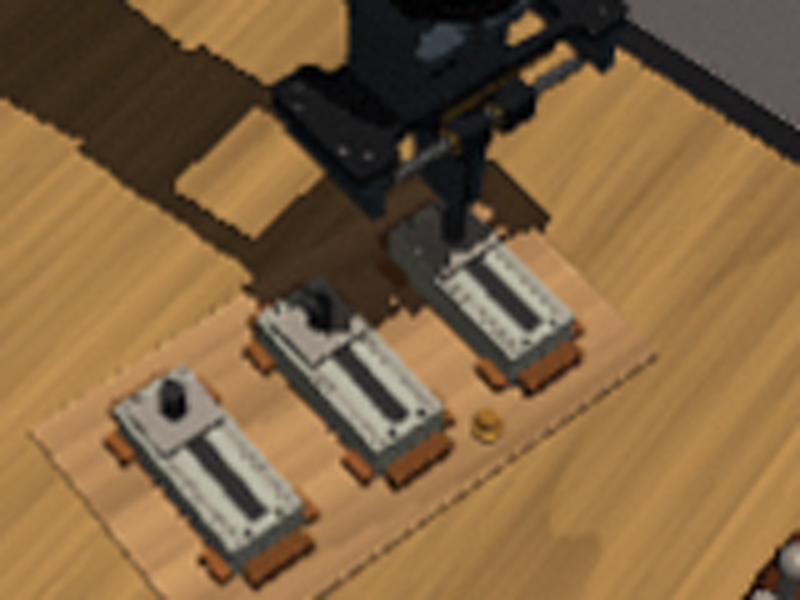

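The fingers, at crop pixel (460,195), are right behind the left unit's peg at (455,235). There is no clear contact force yet, so I continue slowly.

```bash

python3 -m pendant '{"translation":[[-0.5,0,0],[-0.5,0,0],[-0.5,0,0],[-0.5,0,0],[-0.5,0,0],[-0.5,0,0],[-0.5,0,0],[-0.5,0,0]],"roll":[0,0,0,0,0,0,0,0],"hand":[255,255,255,255,255,255,255,255]}' >/dev/null
python3 - <<'E'
from h import *
bd()
p=env.grab_frame('scene'); w=cloud(p); d=w[...,:2]-B
X=d@bx;Y=d@by;z=w[...,2]
for n in (1,0,-1):
    for lo,hi in ((41,48),(56,70)):
        m=(abs(Y-95*n)<23)&(abs(X)<60)&(z>lo)&(z<hi)
        print(n,lo,m.sum(),np.round(np.percentile(X[m],[3,50,97]),1) if m.any() else '',np.round(np.percentile(Y[m],[3,50,97]),1) if m.any() else '')
E
```

```text
t 5.3667 board xy [-29.   95.5] z 50.9 Fx 0.0 Fz -0.4 w 0.4
1 41 112 [-40.2 -19.2  -6.3] [ 73.2  87.  110.8]
1 56 18 [-29.1 -21.9 -18.5] [86.4 89.3 95.7]
0 41 134 [-40.  -18.7  -5.5] [-21.   -7.2  17.4]
0 56 26 [-27.9 -21.5 -17. ] [-9.4 -3.3  3. ]
-1 41 137 [-43.8 -21.7  -8.7] [-117.4 -101.7  -78.4]
-1 56 30 [-32.  -24.2 -20.2] [-103.6  -97.7  -92.2]
```

```bash

python3 - <<'E'
from h import *
p=env.grab_frame('scene'); w=cloud(p); d=w[...,:2]-B
X=d@bx;Y=d@by;z=w[...,2]
for lo in range(46,110,6):
    m=(abs(Y-95)<40)&(abs(X+30)<45)&(z>lo)&(z<lo+6)
    if lo<50: m&=z>49
    print(lo,m.sum(),np.round(np.percentile(X[m],[3,50,97]),1) if m.any() else '',np.round(np.percentile(Y[m],[3,50,97]),1) if m.any() else '')
t=np.append(B+by*95.5-bx*29,50.9); T=np.linalg.inv(np.array(p['pose']))
c=T[:3,:3]@t+T[:3,3]; uv=cv2.projectPoints(c[None],np.zeros(3),np.zeros(3),K(p),np.array(p['dist'],float))[0].ravel(); print(uv)
f=cv2.resize(p['frame'][170:230,290:380,::-1],None,fx=8,fy=8,interpolation=cv2.INTER_CUBIC)
cv2.circle(f,tuple(int(v) for v in ((uv-[290,170])*8+4)),5,(0,0,255),2); cv2.imwrite('pics/s2.png',f)
E
```

```text
46 3 [-23.7 -19.6 -18.2] [85.7 85.9 95.1]
52 7 [-25.5 -20.7 -17.9] [86.2 88.1 95.6]
58 7 [-21.4 -19.4 -17.2] [87.3 90.8 96. ]
64 9 [-29.  -23.5 -19.3] [86.6 89.6 92.3]
70 1 [-12.1 -12.1 -12.1] [100.5 100.5 100.5]
76 2 [-12.5 -11.7 -10.8] [93.5 94.4 95.4]
82 11 [-40.5 -10.6  -8.8] [84.3 87.8 99.9]
88 16 [-33.9 -13.8  -9.9] [82.9 84.8 99.9]
94 14 [-33.5 -15.9  -9.3] [82.1 84.6 99.2]
100 12 [-29.3 -11.2  -9.2] [ 82.4  87.3 101.6]
106 17 [-42.4 -14.1  -9. ] [ 81.2  83.1 102. ]
[329.53473057 194.2204825 ]
```

View pics/s2.png

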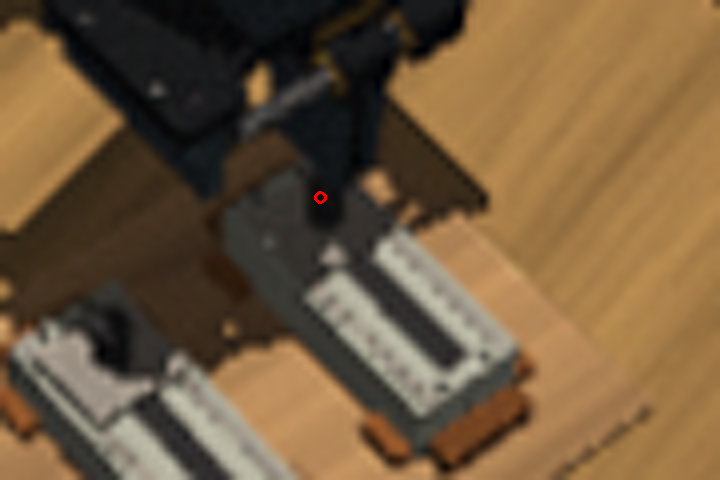

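The finger's end (about crop (335,185)) seems to sit above the peg rather than behind it. I back off and measure the finger's real end.

```bash

python3 -m pendant '{"translation":[[5,0,0],[7,0,0],[7,0,0],[7,0,0],[7,0,0],[7,0,0],[0,0,0],[0,0,0]],"roll":[0,0,0,0,0,0,0,0],"hand":[255,255,255,255,255,255,255,255]}'
python3 - <<'E'
from h import *
bd()
p=env.grab_frame('scene'); w=cloud(p); d=w[...,:2]-B
X=d@bx;Y=d@by;z=w[...,2]
for lo in range(30,110,5):
    m=(abs(Y-95)<40)&(abs(X+69)<35)&(z>lo)&(z<lo+5)
    print(lo,m.sum(),np.round(np.percentile(X[m],[3,50,97]),1) if m.any() else '',np.round(np.percentile(Y[m],[3,50,97]),1) if m.any() else '')
f=cv2.resize(p['frame'][150:230,270:380,::-1],None,fx=7,fy=7,interpolation=cv2.INTER_CUBIC)
cv2.imwrite('pics/s3.png',cv2.convertScaleAbs(f,alpha=2))
E
```

```text
time_s: 6.13
ee_pos: [469.2, -4.6, 51.1]
ee_rot: [180.0, 0.0, 165.5]
force: [0.7, -0.3, 0.5]
gripper_width: 0.3
gripper_force: 0.0
t 6.1333 board xy [-69.2  95.5] z 51.1 Fx 0.7 Fz 0.5 w 0.3
30 15 [-54.3 -51.  -41.4] [ 69.8  77.6 114.8]
35 30 [-53.5 -49.  -34.8] [ 69.5  89.4 113. ]
40 16 [-42.4 -38.3 -34.3] [ 73.3  84.1 104.5]
45 8 [-40.9 -37.2 -34.6] [ 73.4  82.4 107. ]
50 0  
55 0  
60 0  
65 0  
70 0  
75 0  
80 5 [-55.4 -51.  -50.3] [85.4 88.7 98.4]
85 12 [-78.7 -55.6 -49.9] [83.3 85.1 97.9]
90 15 [-79.1 -53.2 -50. ] [ 83.4  85.  103.7]
95 12 [-77.3 -60.7 -49.6] [82.4 84.  98.3]
100 13 [-71.9 -51.6 -48.7] [ 82.3  85.7 101.1]
105 10 [-68.5 -52.  -49.7] [81.7 85.8 99.4]
```

View pics/s3.png

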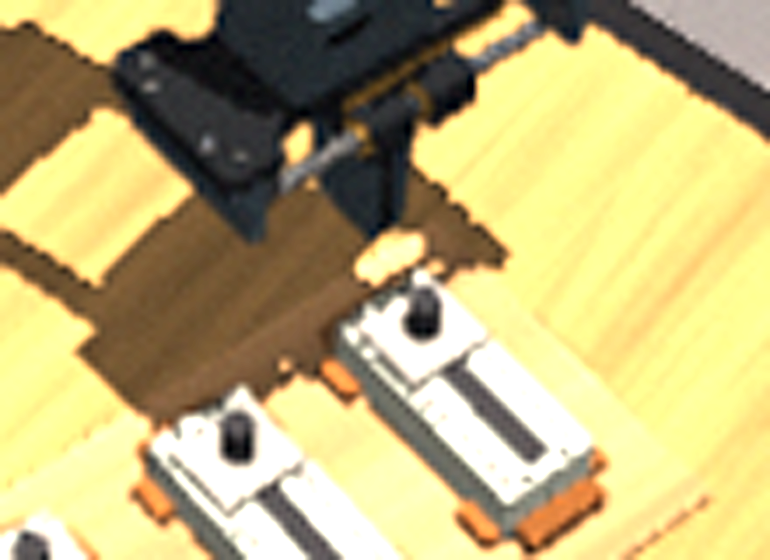

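The finger's end is at about (385,232) in this crop. By depth it is at z≈80 while the state reports 51, so the real fingertips are about 29 mm higher than stated. I lower and measure again.

```bash
cat >> h.py <<'E'
def tip():
    s=env.state(); d0=s['ee_pos'][:2]-B; p=env.grab_frame('scene'); w=cloud(p); d=w[...,:2]-B
    X=d@bx-d0@bx;Y=d@by-d0@by;z=w[...,2]; dark=p['frame'].max(2)<70
    for lo in range(int(s['ee_pos'][2])-4,int(s['ee_pos'][2])+50,3):
        m=(abs(Y)<20)&(abs(X)<30)&(z>lo)&(z<=lo+3)&dark
        if m.any(): print(lo,m.sum(),np.round(np.percentile(X[m],[3,50,97]),1),np.round(np.percentile(Y[m],[3,50,97]),1))
E
python3 -m pendant '{"translation":[[0,0,5],[0,0,5],[0,0,5],[0,0,5],[0,0,4],[0,0,0],[0,0,0],[0,0,0]],"roll":[0,0,0,0,0,0,0,0],"hand":[255,255,255,255,255,255,255,255]}' >/dev/null
python3 -c "
from h import *
bd(); tip()"
```

```text
t 6.85 board xy [-68.8  95.5] z 26.9 Fx -0.1 Fz 0.7 w 0.2
31 2 [13.6 15.4 17.2] [-16.1  -0.1  16. ]
34 14 [14.4 16.9 20.3] [-17.8   0.6  15.3]
37 4 [15.9 18.2 20.5] [-9.9 -2.5 11.7]
52 1 [15.2 15.2 15.2] [-0.3 -0.3 -0.3]
58 1 [16.6 16.6 16.6] [2.1 2.1 2.1]
61 4 [-1.9 16.3 19.3] [-11.1 -10.8  -7.3]
64 7 [-10.8   6.6  19.5] [-12.5 -11.8   2.7]
67 7 [-5.8 16.8 18.8] [-12.8 -10.9   3.5]
70 9 [-8.3 16.6 19.3] [-12.9 -12.2   5.5]
73 5 [ 3.  11.3 17.9] [-12.2 -12.   -3.3]
```

```bash

python3 -m pendant '{"translation":[[0,0,3],[0,0,3],[-4,0,0],[-4,0,0],[-4,0,0],[-2,0,0],[0,0,0],[0,0,0]],"roll":[0,0,0,0,0,0,0,0],"hand":[255,255,255,255,255,255,255,255]}' >/dev/null
python3 -c "
from h import *
bd()"
python3 -m pendant '{"translation":[[-1,0,0],[-1,0,0],[-1,0,0],[-1,0,0],[-1,0,0],[-1,0,0],[-1,0,0],[-1,0,0]],"roll":[0,0,0,0,0,0,0,0],"hand":[255,255,255,255,255,255,255,255]}' >/dev/null
python3 -c "
from h import *
bd()"
python3 -m pendant '{"translation":[[-1,0,0],[-1,0,0],[-1,0,0],[-1,0,0],[-1,0,0],[-1,0,0],[-1,0,0],[-1,0,0]],"roll":[0,0,0,0,0,0,0,0],"hand":[255,255,255,255,255,255,255,255]}' >/dev/null
python3 -c "
from h import *
bd();tip()"
```

```text
t 7.5667 board xy [-54.8  95.4] z 20.9 Fx 1.0 Fz -0.5 w 0.3
t 8.2333 board xy [-48.5  95.3] z 20.7 Fx -4.2 Fz 1.6 w 0.2
t 8.9 board xy [-39.1  95.4] z 20.8 Fx -3.5 Fz 0.3 w 0.5
16 6 [-28.  -27.1 -25.5] [-15.4  -3.4   6.2]
19 1 [-25.6 -25.6 -25.6] [-13.3 -13.3 -13.3]
31 3 [-6.1 -5.3 -0. ] [-10.3  -8.2  -3.9]
34 14 [-13.8  -7.1  -0.1] [-18.4  -9.6  -1.9]
37 15 [-13.2  -6.7   3.3] [-19.5 -12.6  -3.5]
40 10 [-5.2  9.9 20.4] [-18.4 -12.8  17.8]
43 17 [ 9.2 18.8 24.6] [-17.4 -10.8  15.7]
46 5 [15.5 21.5 23.6] [-18.1 -16.6   7.9]
49 1 [29.6 29.6 29.6] [-6.9 -6.9 -6.9]
52 4 [19.1 23.2 26.8] [-10.   -8.8  -7.9]
55 3 [12.6 27.3 29.8] [-10.3  -5.3  -3.9]
58 5 [-4.5 20.1 26.8] [-11.6  -9.   -6.9]
61 6 [-6.4 13.9 25.7] [-12.7 -12.4  -8.9]
64 15 [ 1.  18.8 27.7] [-12.3  -7.3   4.9]
67 14 [-4.6 21.7 29.5] [-13.1  -2.5   1.7]
```

```bash

python3 -m pendant '{"translation":[[-0.5,0,0],[-0.5,0,0],[-0.5,0,0],[-0.5,0,0],[-0.5,0,0],[-0.5,0,0],[-0.5,0,0],[-0.5,0,0]],"roll":[0,0,0,0,0,0,0,0],"hand":[255,255,255,255,255,255,255,255]}' >/dev/null
python3 -c "
from h import *
bd()"
python3 -m pendant '{"translation":[[-0.4,0,0],[-0.4,0,0],[-0.4,0,0],[-0.4,0,0],[-0.4,0,0],[-0.4,0,0],[0,0,0],[0,0,0]],"roll":[0,0,0,0,0,0,0,0],"hand":[255,255,255,255,255,255,255,255]}' >/dev/null
python3 -c "
from h import *
bd()"
```

```text
t 9.6167 board xy [-35.1  95.5] z 20.9 Fx -4.2 Fz -1.6 w 0.7
t 10.2833 board xy [-32.5  95.5] z 20.9 Fx -3.7 Fz -2.0 w -0.1
```

```bash

python3 -m pendant '{"translation":[[-0.4,0,0],[-0.4,0,0],[-0.4,0,0],[-0.4,0,0],[-0.4,0,0],[-0.4,0,0],[0,0,0],[0,0,0]],"roll":[0,0,0,0,0,0,0,0],"hand":[255,255,255,255,255,255,255,255]}' >/dev/null
python3 -c "
from h import *
bd()"
```

```text
t 10.95 board xy [-30.1  95.5] z 20.9 Fx -3.8 Fz -1.2 w 0.2
```

```bash

python3 -m pendant '{"translation":[[-0.4,0,0],[-0.4,0,0],[-0.4,0,0],[-0.4,0,0],[-0.4,0,0],[-0.4,0,0],[-0.4,0,0],[0,0,0]],"roll":[0,0,0,0,0,0,0,0],"hand":[255,255,255,255,255,255,255,255]}' >/dev/null
python3 -c "
from h import *
bd()"
```

```text
t 11.6167 board xy [-27.3  95.5] z 20.9 Fx -4.4 Fz -1.8 w 0.7
```

```bash

python3 -c "
from h import *
import sys
bd(); s=env.state(); sys.exit(int(abs(s['force'][:2]@bx)>8))" && python3 -m pendant '{"translation":[[-0.4,0,0],[-0.4,0,0],[-0.4,0,0],[-0.4,0,0],[-0.4,0,0],[-0.4,0,0],[-0.4,0,0],[0,0,0]],"roll":[0,0,0,0,0,0,0,0],"hand":[255,255,255,255,255,255,255,255]}' >/dev/null
python3 -c "
from h import *
bd()"
```

```text
t 11.6167 board xy [-27.3  95.5] z 20.9 Fx -4.4 Fz -1.8 w 0.7
t 12.2833 board xy [-24.5  95.5] z 20.9 Fx -4.2 Fz -1.3 w 0.1
```

```bash

python3 -c "
from h import *
import sys
bd(); s=env.state(); sys.exit(int(abs(s['force'][:2]@bx)>8))" && python3 -m pendant '{"translation":[[-0.4,0,0],[-0.4,0,0],[-0.4,0,0],[-0.4,0,0],[-0.4,0,0],[-0.4,0,0],[-0.4,0,0],[0,0,0]],"roll":[0,0,0,0,0,0,0,0],"hand":[255,255,255,255,255,255,255,255]}' >/dev/null
python3 -c "
from h import *
bd()"
```

```text
t 12.2833 board xy [-24.5  95.5] z 20.9 Fx -4.2 Fz -1.3 w 0.1
t 12.95 board xy [-21.6  95.5] z 20.9 Fx -4.2 Fz -1.7 w 0.2
```

```bash

python3 -m pendant '{"translation":[[-3,0,0],[-3,0,0],[-3,0,0],[-3,0,0],[-3,0,0],[-3,0,0],[-1,0,0],[0,0,0]],"roll":[0,0,0,0,0,0,0,0],"hand":[255,255,255,255,255,255,255,255]}' >/dev/null
python3 -c "
from h import *
bd()"
python3 -m pendant '{"translation":[[-0.4,0,0],[-0.4,0,0],[-0.4,0,0],[-0.4,0,0],[-0.4,0,0],[-0.4,0,0],[-0.4,0,0],[0,0,0]],"roll":[0,0,0,0,0,0,0,0],"hand":[255,255,255,255,255,255,255,255]}' >/dev/null
python3 -c "
from h import *
bd()"
```

```text
t 13.6167 board xy [-2.1 95.5] z 20.9 Fx -3.0 Fz -1.2 w 0.6
t 14.2833 board xy [ 0.1 95.5] z 21.0 Fx -2.8 Fz -1.3 w 0.5
```

```bash

python3 -c "
from h import *
import sys
s=env.state(); sys.exit(int(abs(s['force'][:2]@bx)>8))" && python3 -m pendant '{"translation":[[-0.4,0,0],[-0.4,0,0],[-0.4,0,0],[-0.4,0,0],[-0.4,0,0],[-0.4,0,0],[-0.4,0,0],[0,0,0]],"roll":[0,0,0,0,0,0,0,0],"hand":[255,255,255,255,255,255,255,255]}' >/dev/null
python3 -c "
from h import *
bd()"
```

```text
t 14.95 board xy [ 2.9 95.5] z 20.9 Fx -4.1 Fz -0.2 w 0.8
```

```bash

python3 -c "
from h import *
import sys
s=env.state(); sys.exit(int(abs(s['force'][:2]@bx)>8))" && python3 -m pendant '{"translation":[[-0.3,0,0],[-0.3,0,0],[-0.3,0,0],[-0.3,0,0],[-0.3,0,0],[-0.3,0,0],[-0.3,0,0],[0,0,0]],"roll":[0,0,0,0,0,0,0,0],"hand":[255,255,255,255,255,255,255,255]}' >/dev/null
python3 -c "
from h import *
bd()"
```

```text
t 15.6167 board xy [ 5.  95.5] z 20.9 Fx -3.3 Fz -0.2 w 0.4
```

```bash

python3 -m pendant '{"translation":[[-0.3,0,0],[-0.3,0,0],[-0.3,0,0],[-0.3,0,0],[-0.3,0,0],[-0.3,0,0],[-0.3,0,0],[0,0,0]],"roll":[0,0,0,0,0,0,0,0],"hand":[255,255,255,255,255,255,255,255]}' >/dev/null
python3 - <<'E'
from h import *
bd()
p=env.grab_frame('scene'); w=cloud(p); d=w[...,:2]-B
X=d@bx;Y=d@by;z=w[...,2]
for n in (1,0,-1):
        m=(abs(Y-95*n)<23)&(abs(X)<60)&(z>41)&(z<48); print(np.round(np.percentile(X[m],[3,50,97]),1))
E
```

```text
t 16.2833 board xy [ 5.7 95.5] z 20.9 Fx -6.9 Fz 1.4 w 0.4
[13.6 35.9 48.5]
[-40.7 -18.9  -5.4]
[-43.6 -21.5  -8.4]
```

```bash

python3 -m pendant '{"translation":[[4,0,0],[4,0,-10],[4,0,-12],[4,-10,-12],[12,-30,0],[12,-30,0],[12,-26,0],[12,0,0]],"roll":[0,0,0,0,0,0,0,0],"hand":[255,255,255,255,255,255,255,255]}' >/dev/null
python3 -c "
from h import *
bd()"
python3 -m pendant '{"translation":[[0,0,0],[0,0,12],[0,0,12],[0,0,10],[-2,0,0],[-2,0,0],[-2,0,0],[0,0,0]],"roll":[0,0,0,0,0,0,0,0],"hand":[255,255,255,255,255,255,255,255]}' >/dev/null
python3 -c "
from h import *
bd()"
python3 -m pendant '{"translation":[[-2,0,0],[-2,0,0],[-2,0,0],[-2,0,0],[-2,0,0],[-1,0,0],[-1,0,0],[0,0,0]],"roll":[0,0,0,0,0,0,0,0],"hand":[255,255,255,255,255,255,255,255]}' >/dev/null
python3 -c "
from h import *
bd()"

```

```text
t 17.0 board xy [-56.2  -4.4] z 56.8 Fx 0.4 Fz -0.5 w 0.5
t 17.6667 board xy [-49.4  -0.4] z 21.9 Fx 1.0 Fz 1.1 w 0.4
t 18.3333 board xy [-38.6  -0.4] z 20.9 Fx -0.8 Fz 0.9 w 0.4
```

```bash

python3 -m pendant '{"translation":[[-0.7,0,0],[-0.7,0,0],[-0.7,0,0],[-0.7,0,0],[-0.7,0,0],[-0.7,0,0],[-0.7,0,0],[-0.7,0,0]],"roll":[0,0,0,0,0,0,0,0],"hand":[255,255,255,255,255,255,255,255]}' >/dev/null
python3 -c "
from h import *
bd()"
```

```text
t 19.0 board xy [-33.2  -0.5] z 20.9 Fx -1.9 Fz 2.7 w 0.4
```

```bash

python3 -c "
from h import *
import sys
s=env.state(); sys.exit(int(abs(s['force'][:2]@bx)>8))" && python3 -m pendant '{"translation":[[-0.4,0,0],[-0.4,0,0],[-0.4,0,0],[-0.4,0,0],[-0.4,0,0],[-0.4,0,0],[-0.4,0,0],[-0.4,0,0]],"roll":[0,0,0,0,0,0,0,0],"hand":[255,255,255,255,255,255,255,255]}' >/dev/null
python3 -c "
from h import *
bd()"
```

```text
t 19.6667 board xy [-31.4  -0.5] z 20.8 Fx -6.7 Fz 5.2 w 0.5
```

```bash

python3 -c "
from h import *
import sys
s=env.state(); sys.exit(int(abs(s['force'][:2]@bx)>8))" && python3 -m pendant '{"translation":[[-0.4,0,0],[-0.4,0,0],[-0.4,0,0],[-0.4,0,0],[-0.4,0,0],[-0.4,0,0],[-0.4,0,0],[-0.4,0,0]],"roll":[0,0,0,0,0,0,0,0],"hand":[255,255,255,255,255,255,255,255]}' >/dev/null
python3 -c "
from h import *
bd()"
```

```text
t 20.3333 board xy [-29.7  -0.7] z 20.7 Fx -7.3 Fz 6.1 w 0.8
```

```bash

python3 -c "
from h import *
import sys
s=env.state(); sys.exit(int(abs(s['force'][:2]@bx)>8))" && python3 -m pendant '{"translation":[[-0.4,0,0],[-0.4,0,0],[-0.4,0,0],[-0.4,0,0],[-0.4,0,0],[-0.4,0,0],[-0.4,0,0],[-0.4,0,0]],"roll":[0,0,0,0,0,0,0,0],"hand":[255,255,255,255,255,255,255,255]}' >/dev/null
python3 -c "
from h import *
bd()"
```

```text
t 21.0 board xy [-29.3  -0.6] z 20.5 Fx -14.5 Fz 12.4 w 0.3
```

```bash
python3 - <<'E'
from h import *
bd(); print(env.state()['ee_rot'],env.state()['torque'])
p=env.grab_frame('scene'); w=cloud(p); d=w[...,:2]-B
X=d@bx;Y=d@by;z=w[...,2]
for n in (1,0,-1):
        m=(abs(Y-95*n)<23)&(abs(X)<60)&(z>41)&(z<48); print(np.round(np.percentile(X[m],[3,50,97]),1))
f=cv2.resize(p['frame'][160:270,240:380,::-1],None,fx=5,fy=5,interpolation=cv2.INTER_CUBIC)
cv2.imwrite('pics/s4.png',cv2.convertScaleAbs(f,alpha=1.8))
E
```

```text
t 21.0 board xy [-29.3  -0.6] z 20.5 Fx -14.5 Fz 12.4 w 0.3
[-179.98935067   -0.64252356  165.52365503] [0.8782937  2.186289   0.01827148]
[13.7 35.8 48.5]
[-20.2   1.1  13.8]
[-43.2 -21.7  -8.8]
```

View pics/s4.png

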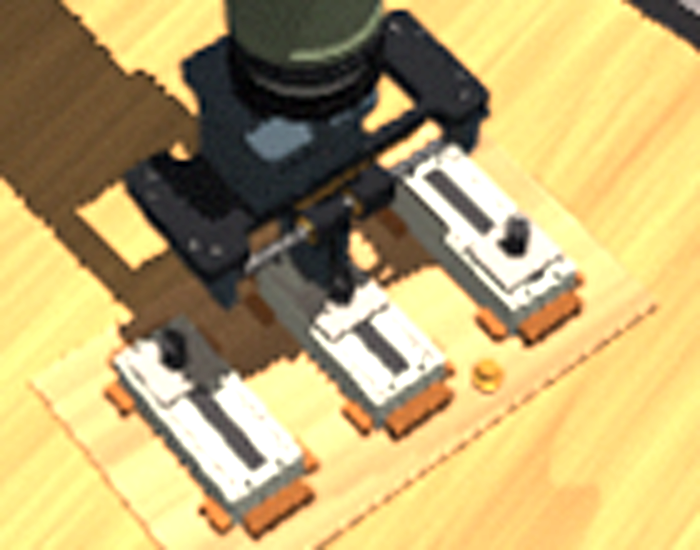

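The picture shows the left slide fully out (peg at (515,232)), the centre one stopped at about 22 mm (peg at (340,285)) under 14.5 N, and the right one still near home (peg at (172,347)). The centre unit binds. I push the right slide next.

```bash

python3 -m pendant '{"translation":[[8,0,0],[5,0,-5],[5,0,-15],[5,-8,-14],[5,-28,0],[4,-30,0],[2,-28,0],[0,0,0]],"roll":[0,0,0,0,0,0,0,0],"hand":[255,255,255,255,255,255,255,255]}' >/dev/null
python3 -c "
from h import *
bd(); go(-1,-57,21)"

```

```text
t 21.7167 board xy [-56.3 -98.7] z 55.7 Fx 0.2 Fz -0.5 w 0.5
shift [ 0.9  3.8 34.7] roll -0.0019
```

```bash

python3 -m pendant '{"translation":[[0,0,0],[0,0,12],[0,0,12],[0,0,10],[0,0,0],[-2,0,0],[-2,0,0],[-2,0,0]],"roll":[0,0,0,0,0,0,0,0],"hand":[255,255,255,255,255,255,255,255]}' >/dev/null
python3 -c "
from h import *
bd()"
python3 -m pendant '{"translation":[[-2,0,0],[-2,0,0],[-2,0,0],[-2,0,0],[-2,0,0],[-2,0,0],[-1,0,0],[-1,0,0]],"roll":[0,0,0,0,0,0,0,0],"hand":[255,255,255,255,255,255,255,255]}' >/dev/null
python3 -c "
from h import *
bd()"

```

```text
t 22.3833 board xy [-51.8 -94.2] z 21.4 Fx -4.9 Fz 1.6 w 0.6
t 23.05 board xy [-39.8 -94.3] z 21.1 Fx -5.9 Fz 3.5 w 0.3
```

```bash

python3 -m pendant '{"translation":[[-0.9,0,0],[-0.9,0,0],[-0.9,0,0],[-0.9,0,0],[-0.9,0,0],[-0.9,0,0],[-0.9,0,0],[-0.9,0,0]],"roll":[0,0,0,0,0,0,0,0],"hand":[255,255,255,255,255,255,255,255]}' >/dev/null
python3 -c "
from h import *
bd()"
python3 -m pendant '{"translation":[[-0.5,0,0],[-0.5,0,0],[-0.5,0,0],[-0.5,0,0],[-0.5,0,0],[-0.5,0,0],[-0.5,0,0],[-0.5,0,0]],"roll":[0,0,0,0,0,0,0,0],"hand":[255,255,255,255,255,255,255,255]}' >/dev/null
python3 -c "
from h import *
bd()"

```

```text
t 23.7167 board xy [-32.7 -94.3] z 21.0 Fx -6.8 Fz 4.9 w 0.5
t 24.3833 board xy [-28.7 -94.3] z 21.1 Fx -6.0 Fz 2.8 w 0.6
```

```bash

python3 -c "
from h import *
import sys
s=env.state(); sys.exit(int(abs(s['force'][:2]@bx)>10))" && python3 -m pendant '{"translation":[[-0.7,0,0],[-0.7,0,0],[-0.7,0,0],[-0.7,0,0],[-0.7,0,0],[-0.7,0,0],[-0.7,0,0],[-0.7,0,0]],"roll":[0,0,0,0,0,0,0,0],"hand":[255,255,255,255,255,255,255,255]}' >/dev/null
python3 -c "
from h import *
bd()"
```

```text
t 25.05 board xy [-23.  -94.2] z 21.1 Fx -6.6 Fz 2.9 w 0.5
```

Past half-way at a steady 6 N, so the right slide is sound. I run it on out.

```bash

python3 -m pendant '{"translation":[[-3,0,0],[-3,0,0],[-3,0,0],[-3,0,0],[-3,0,0],[-3,0,0],[-3,0,0],[-1,0,0]],"roll":[0,0,0,0,0,0,0,0],"hand":[255,255,255,255,255,255,255,255]}' >/dev/null
python3 -c "
from h import *
bd()"
python3 -m pendant '{"translation":[[-0.6,0,0],[-0.6,0,0],[-0.6,0,0],[-0.6,0,0],[-0.6,0,0],[-0.6,0,0],[-0.6,0,0],[-0.6,0,0]],"roll":[0,0,0,0,0,0,0,0],"hand":[255,255,255,255,255,255,255,255]}' >/dev/null
python3 -c "
from h import *
bd()"

```

```text
t 25.7167 board xy [ -0.6 -94.2] z 21.0 Fx -6.0 Fz 3.0 w 0.7
t 26.3833 board xy [  3.7 -94.2] z 21.0 Fx -6.9 Fz 3.0 w 0.3
```

```bash

python3 -c "
from h import *
import sys
s=env.state(); sys.exit(int(abs(s['force'][:2]@bx)>10))" && python3 -m pendant '{"translation":[[-0.5,0,0],[-0.5,0,0],[-0.5,0,0],[-0.5,0,0],[-0.5,0,0],[-0.5,0,0],[-0.5,0,0],[-0.5,0,0]],"roll":[0,0,0,0,0,0,0,0],"hand":[255,255,255,255,255,255,255,255]}' >/dev/null
python3 -c "
from h import *
bd()"
```

```text
t 27.05 board xy [  5.8 -94.2] z 21.0 Fx -10.1 Fz 6.7 w 0.4
```

```bash

python3 -m pendant '{"translation":[[4,0,0],[2,0,-8],[0,0,-13],[0,8,-14],[-8,28,0],[-10,30,0],[-12,28,0],[0,0,0]],"roll":[0,0,0,0,0,0,0,0],"hand":[255,255,255,255,255,255,255,255]}' >/dev/null
python3 -c "
from h import *
bd(); go(0,29,21)"
python3 -m pendant '{"translation":[[0,0,0],[0,0,12],[0,0,12],[0,0,10],[0,0,0],[1,0,0],[2,0,0],[2,0,0]],"roll":[0,0,0,0,0,0,0,0],"hand":[255,255,255,255,255,255,255,255]}' >/dev/null
python3 -c "
from h import *
bd()"
python3 -m pendant '{"translation":[[2,0,0],[2,0,0],[2,0,0],[2,0,0],[2,0,0],[2,0,0],[2,0,0],[2,0,0]],"roll":[0,0,0,0,0,0,0,0],"hand":[255,255,255,255,255,255,255,255]}' >/dev/null
python3 -c "
from h import *
bd()"

```

```text
t 27.7167 board xy [37.8  3.8] z 57.5 Fx 0.3 Fz -0.7 w 0.7
shift [ 9.1 -3.9 36.5] roll 0.0043
t 28.3833 board xy [29.3 -0.7] z 22.6 Fx 0.1 Fz 0.9 w 0.3
t 29.05 board xy [13.8 -0.5] z 22.1 Fx 2.1 Fz -1.4 w 0.4
```

```bash

python3 -m pendant '{"translation":[[1.8,0,0],[1.8,0,0],[1.8,0,0],[1.8,0,0],[1.8,0,0],[1.8,0,0],[1.8,0,0],[1,0,0]],"roll":[0,0,0,0,0,0,0,0],"hand":[255,255,255,255,255,255,255,255]}' >/dev/null
python3 -c "
from h import *
bd()"
python3 -m pendant '{"translation":[[0.6,0,0],[0.6,0,0],[0.6,0,0],[0.6,0,0],[0.6,0,0],[0.6,0,0],[0.6,0,0],[0.6,0,0]],"roll":[0,0,0,0,0,0,0,0],"hand":[255,255,255,255,255,255,255,255]}' >/dev/null
python3 -c "
from h import *
bd()"

```

```text
t 29.7167 board xy [-0.9 -0.5] z 22.0 Fx 2.0 Fz -0.4 w -0.0
t 30.3833 board xy [-5.  -0.5] z 22.0 Fx 2.8 Fz 0.2 w 0.3
```

```bash

python3 -c "
from h import *
import sys
s=env.state(); sys.exit(int(abs(s['force'][:2]@bx)>10))" && python3 -m pendant '{"translation":[[0.5,0,0],[0.5,0,0],[0.5,0,0],[0.5,0,0],[0.5,0,0],[0.5,0,0],[0.5,0,0],[0.5,0,0]],"roll":[0,0,0,0,0,0,0,0],"hand":[255,255,255,255,255,255,255,255]}' >/dev/null
python3 -c "
from h import *
bd()"
```

```text
t 31.05 board xy [-7.7 -0.8] z 22.4 Fx 5.9 Fz 0.1 w 0.3
```

```bash

python3 -m pendant '{"translation":[[0.5,0,0],[0.5,0,0],[0.5,0,0],[0.5,0,0],[0,0,0],[-5,0,0],[-3,0,-10],[0,0,-15]],"roll":[0,0,0,0,0,0,0,0],"hand":[255,255,255,255,255,255,255,255]}' >/dev/null
python3 -m pendant '{"translation":[[0,0,-15],[0,0,-15],[0,0,0],[0,0,0],[0,0,0],[0,0,0],[0,0,0],[0,0,0]],"roll":[0,0,0,0,0,0,0,0],"hand":[40,40,40,40,40,40,40,40]}' >/dev/null
python3 - <<'E'
from h import *
bd(); go(0,-4,0)
s=env.state(); d0=s['ee_pos'][:2]-B
p=env.grab_frame('scene'); w=cloud(p); d=w[...,:2]-B
X=d@bx;Y=d@by;z=w[...,2]
for n in (1,0,-1):
        m=(abs(Y-95*n)<23)&(abs(X)<60)&(z>41)&(z<48); print(np.round(np.percentile(X[m],[3,50,97]),1))
dark=p['frame'].max(2)<70
for lo in range(68,140,4):
    m=(abs(X-d0@bx)<30)&(abs(Y-d0@by)<65)&(z>lo)&(z<=lo+4)
    if m.any(): print(lo,m.sum(),np.round(np.percentile(X[m],[3,97]),1),np.round(np.percentile(Y[m],[3,50,97]),1))
f=cv2.resize(p['frame'][140:260,240:380,::-1],None,fx=5,fy=5,interpolation=cv2.INTER_CUBIC)
cv2.imwrite('pics/s5.png',cv2.convertScaleAbs(f,alpha=1.8))
E
```

```text
t 32.3833 board xy [-4.1 -0.5] z 76.1 Fx -0.5 Fz 0.2 w 50.8
shift [-0.3  0.5 76.1] roll 0.0011
[13.9 34.6 48. ]
[-43.8 -20.4  -9.9]
[13.3 34.8 48.4]
68 1 [-27.6 -27.6] [0.8 0.8 0.8]
104 7 [-13.3  12.7] [22.9 23.5 24.5]
108 14 [-12.9  15.4] [-35.5  22.9  27.6]
112 18 [-12.2  15.3] [-37.6 -30.3  27.6]
116 14 [-12.4  15.6] [-37.7  22.8  30.4]
120 10 [-1.5 15.7] [-38.   22.7  31.1]
124 20 [-7.6 16.5] [-38.7  22.5  30.1]
128 15 [-5.5 15.4] [-38.8  22.1  30. ]
132 12 [-16.3  16. ] [-39.3  -2.8  27.1]
136 17 [-9.2 16.1] [-39.2  22.4  30.1]
```

View pics/s5.png

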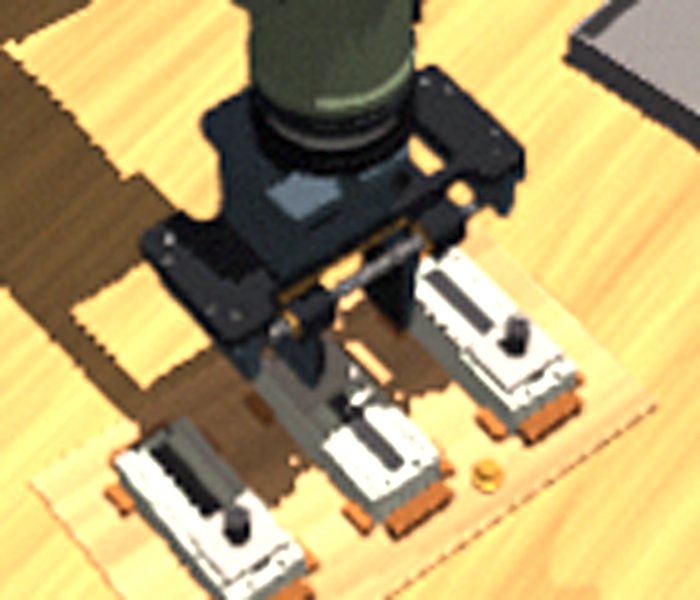

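Both sound slides are fully out (pegs at (515,335) and (237,522)) and the centre one is home. The open fingers straddle the centre unit. Before descending I check the height of the gripper body against the peg, since the tips sit 29 mm higher than reported.

```bash

python3 -m pendant '{"translation":[[0,0,5],[0,0,5],[0,0,5],[0,0,0],[0,0,0],[0,0,0],[0,0,0],[0,0,0]],"roll":[0,0,0,0,0,0,0,0],"hand":[60,60,60,60,60,60,60,60]}' >/dev/null
python3 - <<'E'
from h import *
bd()
s=env.state(); d0=s['ee_pos'][:2]-B
p=env.grab_frame('scene'); w=cloud(p); d=w[...,:2]-B
X=d@bx-d0@bx;Y=d@by-d0@by;z=w[...,2]-s['ee_pos'][2]
for lo in range(20,180,8):
    m=(abs(X)<60)&(abs(Y)<110)&(z>lo)&(z<=lo+8)
    if m.any(): print(lo,m.sum(),np.round(np.percentile(X[m],[2,98]),1),np.round(np.percentile(Y[m],[2,50,98]),1))
E
```

```text
t 33.1 board xy [-3.3 -0.5] z 62.1 Fx -0.7 Fz 0.4 w 69.7
28 18 [-11.3  18.7] [-45.4  33.1  36.1]
36 28 [-9.7 20.2] [-46.9  32.7  37.8]
44 28 [-4.9 20.4] [-47.2  32.   40.8]
52 30 [-6.1 19.6] [-48.  -38.3  42.1]
60 26 [-11.3  19.5] [-48.3  32.5  40.6]
68 20 [-7.5 19.9] [-48.5  33.1  42.2]
76 14 [-2.6 19.9] [-28.2  34.7  44.9]
84 16 [-1.9 19.8] [32.8 36.1 45.2]
92 6 [ 0.9 12.7] [35.7 36.3 37.6]
100 13 [-29.9  33.9] [-82.5  37.1  72.6]
108 63 [-25.8  40.1] [-83.6  36.4  75.1]
116 105 [20.3 41. ] [-82.7   0.6  75.5]
124 225 [-3.4 41. ] [-82.6  29.9  72.8]
132 101 [-17.1  40.6] [-89.5 -23.1  80.5]
140 185 [-31.9  39.6] [-91.1  -5.5  83.9]
148 767 [-31.6  38.1] [-90.7 -54.7  85.1]
156 112 [-14.5  27.1] [-52.2 -24.4  14.1]
164 54 [-18.9  25. ] [-52.3 -44.6  14.8]
172 39 [-18.1  24.2] [-52.6 -51.4  -4.4]
```

The body starts about 107 mm above the reported TCP (79 + 29), so the whole tool sits 29 mm above what is reported and clearance is as designed. I descend to a true tip height of about 12 mm.

```bash

python3 -m pendant '{"translation":[[1,0.5,8],[0,0,10],[0,0,10],[0,0,10],[0,0,10],[0,0,10],[0,0,8],[0,0,0]],"roll":[0,0,0,0,0,0,0,0],"hand":[60,60,60,60,60,60,60,60]}' >/dev/null
python3 -c "
from h import *
bd()"
python3 -m pendant '{"translation":[[0,0,2],[0,0,2],[0,0,2],[0,0,2],[0,0,2],[0,0,2],[0,0,0],[0,0,0]],"roll":[0,0,0,0,0,0,0,0],"hand":[60,60,60,60,60,60,60,60]}' >/dev/null
python3 -c "
from h import *
bd()"
```

```text
t 33.8167 board xy [-6. -0.] z -6.2 Fx -0.7 Fz -0.6 w 69.7
t 34.4833 board xy [-4.5  0. ] z -16.1 Fx -0.4 Fz 0.8 w 69.9
```

```bash

python3 -m pendant '{"translation":[[0,0,0],[0,0,0],[0,0,0],[0,0,0],[0,0,0],[0,0,0],[0,0,0],[0,0,0]],"roll":[0,0,0,0,0,0,0,0],"hand":[180,180,180,180,180,180,180,180]}' 40 
python3 -m pendant '{"translation":[[0,0,0],[0,0,-1],[0,0,-2],[0,0,-3],[0,0,-5],[0,0,-5],[0,0,-5],[0,0,-5]],"roll":[0,0,0,0,0,0,0,0],"hand":[180,180,180,180,180,180,180,180]}'
```

```text
time_s: 35.15
ee_pos: [507.9, -113.4, -16.0]
ee_rot: [-180.0, 0.0, 165.5]
force: [-1.0, -1.8, 0.2]
gripper_width: 45.7
gripper_force: 40.0
time_s: 35.82
ee_pos: [507.0, -113.0, 10.3]
ee_rot: [180.0, -0.1, 165.5]
force: [0.0, 0.2, -5.2]
gripper_width: 45.8
gripper_force: 40.0
```

```bash

python3 -m pendant '{"translation":[[0,0,-7],[0,0,-9],[0,0,-9],[0,0,-9],[0,0,-9],[0,0,-7],[0,0,-4],[0,0,0]],"roll":[0,0,0,0,0,0,0,0],"hand":[180,180,180,180,180,180,180,180]}' >/dev/null
python3 -m pendant '{"translation":[[2,12,0],[3,18,0],[3,22,0],[3,24,0],[3,24,0],[3,24,0],[3,24,0],[3,24,0]],"roll":[-0.02,-0.02,-0.02,-0.02,-0.02,-0.02,-0.02,-0.02],"hand":[180,180,180,180,180,180,180,180]}' 
python3 - <<'E'
from h import *
goto([549.5,266,65],175)
p=env.grab_frame('top'); w=cloud(p); z=w[...,2]
m=(abs(w[...,0]-554)<125)&(abs(w[...,1]-268)<110)&(z>20)&(z<40); print(cv2.minAreaRect(w[m][:,:2].astype(np.float32)))
E
```

```text
time_s: 37.15
ee_pos: [514.6, 61.9, 63.3]
ee_rot: [180.0, -0.1, 174.8]
force: [0.3, -0.7, -5.4]
gripper_width: 46.1
gripper_force: 40.0
shift [-16.2 206.5  -1.7] roll -0.0038
((553.6704711914062, 266.604736328125), (150.47894287109375, 200.90451049804688), 84.4220199584961)
```

```bash

python3 -m pendant '{"translation":[[-2,24,0],[-2,24,0],[-2,24,0],[-2,24,0],[-2,24,0],[-2,22,0],[-2,20,0],[-2,15,0]],"roll":[0,0,0,0,0,0,0,0],"hand":[180,180,180,180,180,180,180,180]}' >/dev/null
python3 -m pendant '{"translation":[[0,11,0],[0,8,0],[0,4,0],[0,0,0],[0,0,0],[0,0,5],[0,0,8],[0,0,8]],"roll":[0,0,0,0,0,0,0,0],"hand":[180,180,180,180,180,180,180,180]}' 
python3 -c "
from h import *
goto([549.5,266,-17],175)"
```

```text
time_s: 38.53
ee_pos: [549.7, 257.0, 42.4]
ee_rot: [-180.0, 0.0, 174.6]
force: [1.0, 0.4, -5.5]
gripper_width: 45.8
gripper_force: 40.0
shift [ 1.1  8.9 59.4] roll -0.0063
```

```bash

python3 -m pendant '{"translation":[[0,4,5],[0,3,8],[0,2,8],[0,0,8],[0,0,7],[0,0,5],[0,0,4],[0,0,2]],"roll":[0,0,0,0,0,0,0,0],"hand":[180,180,180,180,180,180,180,180]}' 
python3 -m pendant '{"translation":[[0,0,1.5],[0,0,1.5],[0,0,1.5],[0,0,1],[0,0,1],[0,0,1],[0,0,0],[0,0,0]],"roll":[0,0,0,0,0,0,0,0],"hand":[180,180,180,180,180,180,180,180]}'
```

```text
time_s: 39.2
ee_pos: [550.4, 266.5, -4.8]
ee_rot: [-180.0, -0.0, 174.7]
force: [-0.1, 0.2, -5.5]
gripper_width: 45.9
gripper_force: 40.0
time_s: 39.87
ee_pos: [550.6, 266.7, -11.5]
ee_rot: [180.0, 0.0, 174.7]
force: [-0.1, 0.8, -4.7]
gripper_width: 46.0
gripper_force: 40.0
```

```bash

python3 -m pendant '{"translation":[[0,0,0.7],[0,0,0.7],[0,0,0.7],[0,0,0.7],[0,0,0.7],[0,0,0.7],[0,0,0],[0,0,0]],"roll":[0,0,0,0,0,0,0,0],"hand":[180,180,180,180,180,180,180,180]}' 
python3 -m pendant '{"translation":[[0,0,0.4],[0,0,0.4],[0,0,0.4],[0,0,0.4],[0,0,0.4],[0,0,0.4],[0,0,0],[0,0,0]],"roll":[0,0,0,0,0,0,0,0],"hand":[180,180,180,180,180,180,180,180]}'
```

```text
time_s: 40.53
ee_pos: [550.6, 266.7, -15.8]
ee_rot: [180.0, -0.0, 174.7]
force: [-0.9, -0.1, -5.0]
gripper_width: 45.8
gripper_force: 40.0
time_s: 41.2
ee_pos: [550.6, 266.7, -18.0]
ee_rot: [180.0, 0.0, 174.7]
force: [-0.5, -0.0, -3.6]
gripper_width: 45.6
gripper_force: 40.0
```

Contact is starting (the load has fallen from 5.3 to 3.6 N). I go slightly lower, then release and rise.

```bash

python3 -m pendant '{"translation":[[0,0,0.4],[0,0,0.4],[0,0,0.3],[0,0,0.3],[0,0,0],[0,0,0],[0,0,0],[0,0,0]],"roll":[0,0,0,0,0,0,0,0],"hand":[180,180,180,180,180,180,180,180]}' 
python3 -m pendant '{"translation":[[0,0,0],[0,0,0],[0,0,0],[0,0,0],[0,0,0],[0,0,0],[0,0,0],[0,0,0]],"roll":[0,0,0,0,0,0,0,0],"hand":[60,60,60,60,60,60,60,60]}'
python3 -m pendant '{"translation":[[0,0,-3],[0,0,-8],[0,0,-14],[0,0,-20],[0,0,-20],[0,0,-20],[0,0,-20],[0,0,-15]],"roll":[0,0,0,0,0,0,0,0],"hand":[60,60,60,60,60,60,60,60]}'
python3 -m pendant '{"translation":[[25,-20,0],[25,-30,0],[25,-30,0],[25,-30,0],[25,-30,0],[15,-20,0],[0,0,0],[0,0,0]],"roll":[0,0,0,0,0,0,0,0],"hand":[60,60,60,60,60,60,60,60]}'
python3 - <<'E'
from h import *
p=env.grab_frame('top'); w=cloud(p); z=w[...,2]
f=p['frame'][:,:,::-1]; cv2.imwrite('pics/end.png',cv2.convertScaleAbs(cv2.resize(f[150:260,180:410],None,fx=3.4,fy=3.4,interpolation=cv2.INTER_CUBIC),alpha=1.6))
q=w-[553.7,266.6,0]
for n,lo,hi in (('top',30,37),('plate',40,46),('peg',58,70)):
    m=(abs(q[...,0])<80)&(abs(q[...,1])<60)&(z>lo)&(z<hi); print(n,m.sum(),np.round(q[m].mean(0),1),cv2.minAreaRect(q[m][:,:2].astype(np.float32)))
E
```

```text
time_s: 41.87
ee_pos: [550.7, 266.7, -18.0]
ee_rot: [180.0, 0.0, 174.7]
force: [-3.7, -1.7, 7.6]
gripper_width: 46.0
gripper_force: 40.0
time_s: 42.53
ee_pos: [550.6, 266.7, -19.6]
ee_rot: [180.0, -0.0, 174.7]
force: [-0.5, 0.2, 1.0]
gripper_width: 69.6
gripper_force: 0.0
time_s: 43.2
ee_pos: [551.3, 267.0, 103.2]
ee_rot: [179.9, 0.1, 174.7]
force: [-0.0, -0.0, -1.1]
gripper_width: 69.9
gripper_force: 0.0
time_s: 43.87
ee_pos: [396.3, 119.9, 101.5]
ee_rot: [179.9, 0.1, 174.6]
force: [0.1, 0.5, 0.6]
gripper_width: 69.8
gripper_force: 0.0
top 387 [11.5 -1.9 33.7] ((0.7322425842285156, 0.4331817626953125), (47.71415328979492, 110.05977630615234), 84.75180053710938)
plate 123 [-27.5   1.3  42.7] ((-27.029998779296875, 2.7938880920410156), (40.54306411743164, 35.53804016113281), 83.34928131103516)
peg 21 [-27.2   1.8  62.4] ((-27.128868103027344, 2.250302314758301), (11.795299530029297, 10.879798889160156), 0.6730703711509705)
```

View pics/end.png

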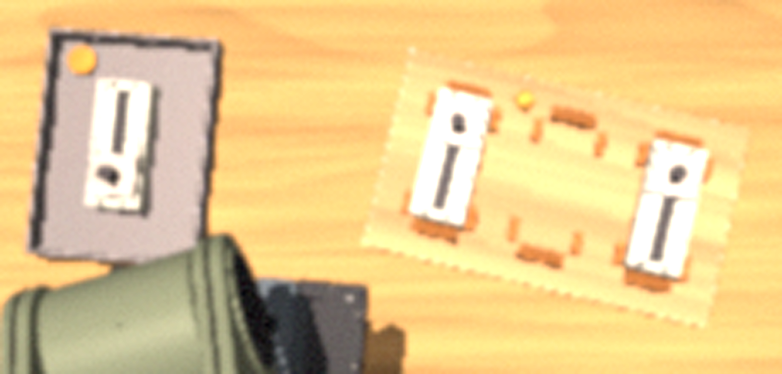

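The unit lies at (122,145) in the middle of the grey tray with its peg home at (108,175). The two sound units are in their nests with their pegs at the far end, (460,122) and (678,173). The nut at (525,100) and the disc at (82,60) are undisturbed, and the arm is clear.

```bash
python3 -c "
from workcell import env
print(env.job_done())"
```

```text
the job is handed in; nothing more can be done
None
```

I handed the job in at about 44 s: the centre unit was the one that binds, and it now lies flat in the middle of the grey reject tray with its slide home; the two sound units are in their nests with slides fully out (hand-in returned no verdict).

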